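# Ring for the helper and show which tub goes where

### The job

Ring the counter bell by pushing its plunger down, then show the helper what to serve: point down at the widest of the three lidded tubs, fingertips about 3 cm above the middle of its lid, for two full seconds, and then in the same way for two full seconds at the empty paper tray, about 3 cm above its middle. Touch nothing but the bell, pick nothing up, leave everything where it stands, and do not point at the other tubs or the served tray: keep the fingers well up when passing over them.

Things in the scene. Friction and masses are not known exactly. Their poses are not given: they have to be found in the camera images.
- bell: loose steel counter bell, 300 to 450 g, round black foot 84 mm across, steel dome, plunger on top; 62 mm tall overall. Origin: centre of its underside, z up
- plunger_top (a point): centre of the top of the bell's plunger, a flat steel button 24 mm across, 62 mm above the counter when up. Pushed straight down
- plunger (a joint): how far the plunger is pushed down: 0 up, 0.005 m fully down; the spring takes 1.2 N to start and 4.2 N at the bottom; the bell rings beyond 0.003 m; it springs back when let go
- tub_wide_lid (a point): centre of the top of the lid of the widest tub: cardboard tub with a flat white lid 88 mm across, 60 mm tall, loose. The three tubs differ only in width; they stand in a row, 115 mm apart, in any order, in a wooden carrier
- tub_middle_lid (a point): the same for the tub with a lid 70 mm across, 60 mm tall, loose (leave alone)
- tub_narrow_lid (a point): the same for the tub with a lid 54 mm across, 60 mm tall, loose (leave alone)
- tub_wide: the widest tub; origin: centre of its underside, z up
- tub_middle: the middle tub; origin: centre of its underside, z up
- tub_narrow: the narrow tub; origin: centre of its underside, z up
- carrier: fixed wooden carrier under the three tubs, 130 x 370 x 28 mm (x, y, z), floor 6 mm thick, walls 6 mm; origin: centre of its underside, the row of tubs along its y
- tray_empty: empty white paper tray, open at the top, 130 x 170 x 28 mm (x, y, z), walls and floor 3 mm, stuck to the counter; origin: centre of its underside
- tray_empty_mid (a point): middle of the empty tray at the height of its rim, 28 mm above the counter
- tray_full: paper tray of the same size with three fried pastries lying in it, their tops 39 mm above the counter, stuck to the counter (leave alone); origin: centre of its underside
- tray_full_mid (a point): middle of the served tray at the height of its rim, 28 mm above the counter
- mug: loose white mug, 80 mm across, 92 mm tall, with a handle, beyond the tubs (leave alone); origin: centre of its underside
There are look-alikes about, which are no part of the job. What is shaped like the bell but blue, purple or yellow is not meant.

How it is judged:
By the outcome, as a careful person would: the job done as asked, in the order asked, and still so for the second after the job is handed in, with the robot touching nothing.
It also fails if it takes over 61 s, if anything falls off the work surface, if the arm or the gripper's body presses on something with over 40 N, if the wrist force passes 120 N, or if a joint passes its speed limit or range.

### The arm

A 6-joint arm with a two-finger parallel gripper is mounted at the origin on the work surface. World frame = base frame: x ahead of the robot, y to its left, z up, the work surface at z = 0. Lengths are in m, angles in rad, forces in N, time in s.
With the tool pointing down it reaches from about 0.325 to 0.9 m from the base axis. Payload 6.1 kg.
Tool frame: the origin (TCP) lies on the mounting face of the last link; the fingertips stand 173 mm ahead of it and the grasp point (between the pads) lies 155 mm ahead of it; y points along the fingers, z is the direction in which the jaws open and shut, and the axes are right-handed (so a half turn about y gives the same grasp; the last joint's range is limited). The gripper opens to 85 mm and grips with 20 to 120 N. Pads are 22 mm wide; open, the fingers measure 114 mm over their backs; the gripper's body (76 mm by 85 mm) begins 54 mm behind the grasp point. The pads swing forward as they close: fully open they stand 13 mm farther back than shut.
Start: joints at [-1.339, 0.22, 1.526, -0, 1.395, -0.126], TCP at [0.219, -0.585, 0.405] pointing down, gripper open.
Joint ranges: [-2.98, 2.98], [-0.91, 2.08], [0.09, 2.57], [-1.24, 4.39], [0.2, 2.65], [-2.68, 2.68]. Speed limits (rad/s): [2.57, 2.57, 3.01, 3.14, 3.14, 3.14].

### API

Orientations are given as a unit quaternion [w, x, y, z].
In Python, from station import manip gives the robot as it stands. The module is installed in compiled form; this text tells all that it offers.
- The arm moves only by the shell command python3 -m pendant 'ROWS' [FORCE]. ROWS is JSON, a list of rows, each a list of 7 numbers: the turn, a rotation vector about the tool's x, y, z in units of 0.12 rad (1.0 is 0.12 rad), then the shift along the tool's x, y, z in units of 30 mm (1.0 is 30 mm), then the finger opening in mm, from 0 to 85.4. In form: [[rx, ry, rz, dx, dy, dz, fingers], ...]. A call has exactly 8 rows; each row shifts and turns the pose as measured when the row begins, along the tool's axes as they then stand; what a row does not reach is not made up. A row lasts 1/12 s, in which the tool goes at most 41.7 mm and 7.16 degrees, less where a joint would pass 70% of its speed; a pose out of reach is approached as far as the arm can. A call with a number of a shift or a turn outside -1 to 1 is refused whole. A call with a gripper value outside its range is refused whole. The fingers move at their own pace and stop on an object; FORCE is the grip in N (left out, the last holds). Time passes only in rows, so rows that do not move let the fingers close, or fill a call up. It gives the time, the measured TCP pose, the force and the opening at its end, in the units of the state.
- manip.get_state(): the state, without advancing time (a new reading comes with each control period).
- manip.grab_frame(name): name is "scene" or "top"; returns a dict with "image" (420x560x3 uint8, red, green, blue), "z_map" (420x560 float32, m along the optical axis (not along the pixel's ray), 0 where there is no reading), "camera_matrix" (3x3 intrinsics, pixels), "distortion" ([k1, k2, p1, p2, k3] as OpenCV has them; the pictures are not rectified), "R" (3x3) and "t" (3): a world point X has camera coordinates R X + t. Camera axes: x right, y down, z forward; pixel columns grow to the right and rows downward; lengths in m; the calibration is good to about 2 mm. A picture is of the moment at which its call begins.
- manip.hand_in(): hands the job in, once; it reports no verdict.
The state is a dict: "time_s": time; "joints": joint angles; "joint_velocities": joint speeds; "effort": joint torques, N m; "position": TCP position; "ee_rot": TCP orientation; "contact_force": force on the tool from outside, world axes, zero at the start; "torque": the same for the moment, N m; "finger_gap": finger opening in m.
Only numpy, scipy, OpenCV 4.12 (cv2) and the standard library are available. Lean on these libraries where they do the work, as an engineer would, in place of code of your own. Each camera call takes 0.05 s, during which the arm holds its last target.

## Working session

There is one attempt and no reset: what is moved stays moved. The work goes in short steps, Python scripts to look and compute and a shell command to move; the robot and the scene stay as the last step left them, time stands still between calls to the robot, and variables do not carry over. Pictures are saved under pics/ and viewed, and the job is handed in when it is done.

```bash
mkdir -p pics
cat > look.py <<'E'
import cv2,numpy as np
from station import manip
def shot(tag):
    o={}
    for n in("scene","top"):
        f=manip.grab_frame(n); cv2.imwrite(f"pics/{tag}_{n}.png",cv2.cvtColor(f["image"],cv2.COLOR_RGB2BGR)); np.savez(f"{tag}_{n}.npz",**f); o[n]=f
    return o
def ld(tag,n): return dict(np.load(f"{tag}_{n}.npz"))
def ray(f,uv):
    p=cv2.undistortPoints(np.array([[uv]],float),f["camera_matrix"],f["distortion"])[0,0]
    d=f["R"].T@np.array([p[0],p[1],1]); c=-f["R"].T@f["t"]; return c,d
def onz(f,uv,z):
    c,d=ray(f,uv); return c+d*(z-c[2])/d[2]
def pt(f,uv):
    c,d=ray(f,uv); return c+d*f["z_map"][int(round(uv[1])),int(round(uv[0]))]
E
python3 - <<'E'
from look import *
o=shot("a"); s=manip.get_state(); print(s)
for n in o: print(n,-o[n]["R"].T@o[n]["t"])
E
```

```text
{'time_s': 0.1, 'joints': array([-1.33909480e+00,  2.21162616e-01,  1.52752688e+00,  3.86759107e-06,
        1.39467800e+00, -1.26093520e-01]), 'joint_velocities': array([ 0.00038195, -0.00061278, -0.00240543, -0.00022752,  0.00107602,
        0.00050673]), 'effort': array([ 1.07351443e-03, -4.98248148e+01, -3.90545404e+01, -2.68959229e-04,
        5.68558593e-03,  1.64207694e-05]), 'position': array([ 0.21882485, -0.5851775 ,  0.40368287]), 'ee_rot': array([ 0.12579391, -0.12585746,  0.69644816, -0.69519476]), 'contact_force': array([ 0.10265386, -0.32204566,  0.04232407]), 'torque': array([-0.03338887,  0.00895384, -0.03513106]), 'finger_gap': 0.08568621975025001}
scene [ 1.36113785 -0.50420509  0.67623701]
top [0.33940536 0.00350683 1.15734076]
```

View pics/a_scene.png

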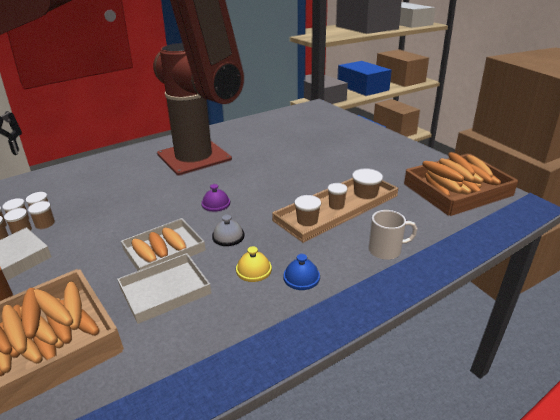

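View pics/a_top.png

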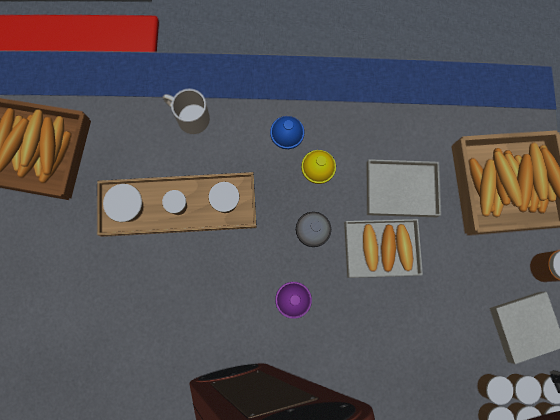

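Top view: the grey steel bell is at (313,229), with the blue (287,132), yellow (319,166) and purple (294,299) look-alikes around it. The tub lids are at (123,203), (174,202) and (224,197). The empty tray is at (403,188), the served tray at (384,249), and another pale block at (528,327). Next I'll measure these in both views and make enlarged crops.

Run:
```python
from look import *
t=ld("a","top"); s=ld("a","scene")
def crop(f,x,y,w,h,k): return cv2.resize(cv2.cvtColor(f["image"],cv2.COLOR_RGB2BGR)[y:y+h,x:x+w],(w*k,h*k),interpolation=cv2.INTER_CUBIC)
a=crop(t,90,110,360,180,2); b=crop(s,110,160,360,150,2)
cv2.imwrite("pics/crop1.png",np.vstack([a,b])[:600])
cv2.imwrite("pics/crop2.png",np.hstack([crop(t,288,204,50,50,8),crop(s,203,205,50,50,8)]))
# lids: white blobs
for n,f,box in(("top",t,(95,170,258,240)),("scene",s,(270,160,405,235))):
    im=f["image"].astype(int); m=((im.min(2)>140)&(im.max(2)-im.min(2)<40)).astype(np.uint8)
    x0,y0,x1,y1=box; k=np.zeros_like(m); k[y0:y1,x0:x1]=m[y0:y1,x0:x1]
    for c in cv2.findContours(k,cv2.RETR_EXTERNAL,cv2.CHAIN_APPROX_NONE)[0]:
        if cv2.contourArea(c)<80: continue
        e=cv2.fitEllipse(c); p=pt(f,e[0]); 
        P=np.array([onz(f,q[0].astype(float),p[2]) for q in c])
        print(n,np.round(e[0],1),"axes",np.round(e[1],1),"depth pt",p.round(4),"width",2*np.sqrt(cv2.contourArea((P[:,:2]*1e4).astype(np.float32))/np.pi)/1e4)
for uv in((403,188),(384,249),(528,327),(313,229),(313,226),(440,188),(400,161)): print(uv,pt(t,uv).round(4))
for uv in((165,287),(15,250),(227,218)): print("s",uv,pt(s,uv).round(4))
```

```text
top [173.3 201. ] axes [21.9 22.7] depth pt [0.5469 0.2006 0.0678] width 0.05047963640858543
top [121.7 202.2] axes [35.8 38. ] depth pt [0.5419 0.3181 0.0648] width 0.08443604383041697
top [223.5 196.2] axes [28.8 29.4] depth pt [0.5609 0.0883 0.0662] width 0.06625108574021622
scene [388.3 218.9] axes [18.5 33.6] depth pt [0.745  0.2031 0.0684] width 0.08267035770818924
scene [307.3 201.9] axes [14.3 25.7] depth pt [0.5696 0.083  0.0711] width 0.06893900252769873
scene [337.1 187.5] axes [ 9.9 19. ] depth pt [0.552  0.1975 0.0687] width 0.05333765401318689
scene [367.2 175.5] axes [14.7 30. ] depth pt [0.5404 0.3209 0.0638] width 0.08939296039793508
(403, 188) [ 0.6045 -0.3386  0.0049]
(384, 249) [ 0.4533 -0.2822  0.0314]
(528, 327) [ 0.2801 -0.6132  0.0349]
(313, 229) [ 0.4916 -0.1145  0.0634]
(313, 226) [ 0.4991 -0.115   0.0587]
(440, 188) [ 0.6088 -0.433  -0.0033]
(400, 161) [ 0.6658 -0.3272  0.0261]
s (165, 287) [ 0.5952 -0.3298  0.0033]
s (15, 250) [ 0.2975 -0.6142  0.0379]
s (227, 218) [ 0.5077 -0.121   0.0637]
```

Run:
```python
from look import *
from scipy.spatial.transform import Rotation as R
s=manip.get_state();q=s["ee_rot"];print(R.from_quat([q[1],q[2],q[3],q[0]]).as_matrix().round(3))
```

```text
[[-0.937 -0.     0.35 ]
 [-0.35   0.002 -0.937]
 [-0.    -1.    -0.002]]
```

View pics/crop1.png

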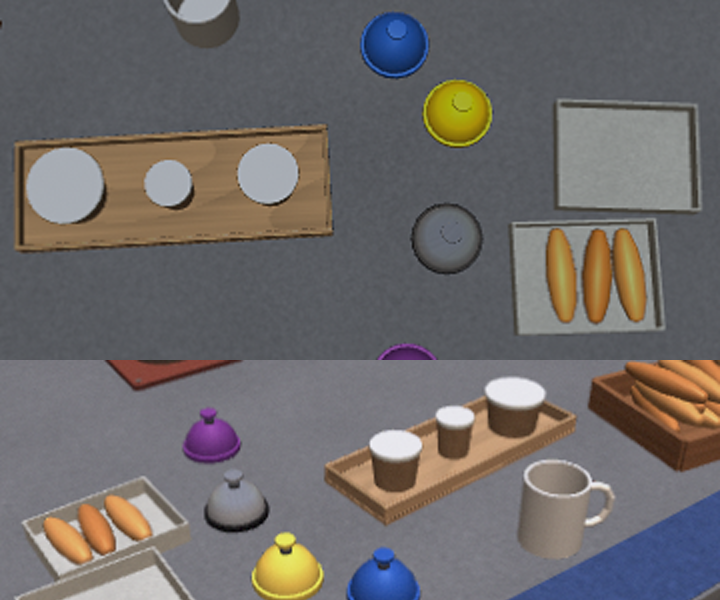

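View pics/crop2.png

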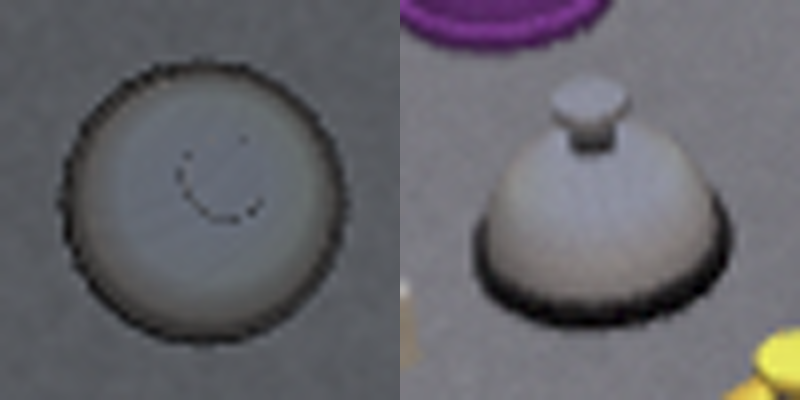

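The crops confirm the choices. The grey bell with the black foot has its plunger at top px ≈(315.5,226) and scene px ≈(226.5,216.5). The widest lid is the left-most in the top view at (122,202). The open empty tray is at (403,188). The block at (528,327) is closed and off to the side, so it is not the one meant. Next I'll triangulate these.

Run:
```python
from look import *
t=ld("a","top"); s=ld("a","scene")
def tri(u,v):
    c1,d1=ray(t,u);c2,d2=ray(s,v);d1/=np.linalg.norm(d1);d2/=np.linalg.norm(d2)
    a=np.linalg.lstsq(np.c_[d1,-d2],c2-c1,rcond=None)[0];p,q=c1+a[0]*d1,c2+a[1]*d2
    return ((p+q)/2).round(4),np.linalg.norm(p-q).round(4)
print("plunger",tri((315.4,225.8),(226.5,217)),onz(t,(315.4,225.8),.062),onz(s,(226.5,217),.062))
print("foot",onz(t,(312.9,229),.005), )
# foot contour in top: circle edge
print("lids")
for u,v in(((121.7,202.2),(367.2,175.5)),((173.3,201),(337.1,187.5)),((223.5,196.2),(307.3,201.9))): print(tri(u,v),onz(t,u,.066),onz(s,v,.066))
# tray rim corners
u=[(368,160),(439,161.5),(440,216),(367,213)]
print("tray",np.array([onz(t,x,.028) for x in u]).round(4),np.mean([onz(t,x,.028) for x in u],0))
cv2.imwrite("pics/tr.png",np.hstack([cv2.resize(cv2.cvtColor(f["image"],4)[y:y+80,x:x+100],(400,320),interpolation=cv2.INTER_CUBIC) for f,x,y in((t,355,150),(s,115,245))]))
# depth-based centre of rim: points with z>0.018 around
for n,f in(("t",t),("s",s)):
    P=[]
    r=(355,150,450,222) if n=="t" else (112,250,215,320)
    for y in range(r[1],r[3]):
        for x in range(r[0],r[2]):
            p=pt(f,(x,y))
            if .018<p[2]<.036: P.append(p)
    P=np.array(P);P=P[(P[:,0]>.51)]; b=cv2.minAreaRect((P[:,:2]*1000).astype(np.float32)); print(n,len(P),b)
# carrier dims / bell dome depth
for n,f,r in(("t",t,(295,212,332,247)),("s",s,(210,212,246,246))):
    P=np.array([pt(f,(x,y)) for y in range(r[1],r[3]) for x in range(r[0],r[2])]); Q=P[P[:,2]>.055]; print(n,len(Q),Q.mean(0))
```

```text
plunger (array([ 0.4996, -0.1193,  0.0615]), np.float64(0.0016)) [ 0.4991584 -0.1200166  0.062    ] [ 0.50061113 -0.11894627  0.062     ]
foot [ 0.49971001 -0.12056007  0.005     ]
lids
(array([0.5421, 0.3186, 0.065 ]), np.float64(0.001)) [0.54156806 0.31785615 0.066     ] [0.54349692 0.31777029 0.066     ]
(array([0.5474, 0.2013, 0.0653]), np.float64(0.0003)) [0.54719878 0.2010598  0.066     ] [0.54833876 0.20074886 0.066     ]
(array([0.5614, 0.0886, 0.0648]), np.float64(0.0006)) [0.56101598 0.08830782 0.066     ] [0.56304654 0.08778473 0.066     ]
tray [[ 0.6654 -0.2493  0.028 ]
 [ 0.6668 -0.4219  0.028 ]
 [ 0.534  -0.4182  0.028 ]
 [ 0.5371 -0.2447  0.028 ]] [ 0.60084284 -0.33352265  0.028     ]
t 662 ((593.1224975585938, -318.6968994140625), (151.80023193359375, 203.95254516601562), 0.06360229849815369)
s 1128 ((590.1419677734375, -326.73779296875), (185.5748291015625, 160.81431579589844), 89.50508880615234)
t 90 [ 0.49068029 -0.11350436  0.1226299 ]
s 54 [ 0.58222074 -0.15699101  0.11960089]
```

View pics/tr.png

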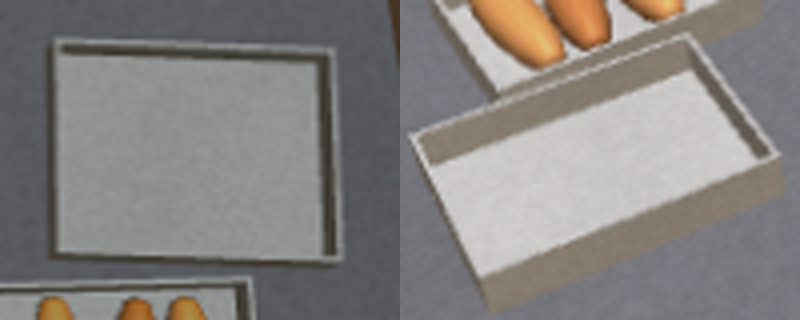

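```bash
cat >> look.py <<'E'
def togo(target,cont=0.173):
    from scipy.spatial.transform import Rotation as R
    s=manip.get_state();q=s["ee_rot"];M=R.from_quat([q[1],q[2],q[3],q[0]]).as_matrix()
    tip=s["position"]+cont*M[:,1]
    print("t",round(s["time_s"],2),"tip",tip.round(4),"ydir",M[:,1].round(4),"gap",round(s["finger_gap"],4),"F",s["contact_force"].round(2),"vel",np.abs(s["joint_velocities"]).max().round(4))
    print("to go units",(M.T@(np.array(target)-tip)/.03).round(3),"turn units to vertical",(M.T@np.cross(M[:,1],[0,0,-1])/.12).round(3))
E
python3 - <<'E'
from look import *
t=ld("a","top"); s=ld("a","scene")
a=np.array([(57,42),(335,48),(342,260),(57,252)])/4+np.array([355,150])-.4
b=np.array([(12,136),(290,38),(378,156),(85,278)])/4+np.array([115,245])-.4
A=np.array([onz(t,x,.028) for x in a]);B=np.array([onz(s,x,.028) for x in b]);print(A.round(3),B.round(3),A.mean(0),B.mean(0))
E
python3 -m pendant '[[0,0,0,-0.9,0,-0.7,0],[0,0,0,-0.9,0,-0.7,0],[0,0,0,-0.9,0,-0.7,0],[0,0,0,-0.9,0,-0.7,0],[0,0,0,-0.9,0,-0.7,0],[0,0,0,-0.9,0,-0.7,0],[0,0,0,-0.9,0,-0.7,0],[0,0,0,-0.9,0,-0.7,0]]'
python3 -c "
from look import *
togo([.4998,-.1195,.20])"
```

```text
[[ 0.665 -0.251  0.028]
 [ 0.667 -0.42   0.028]
 [ 0.537 -0.419  0.028]
 [ 0.538 -0.249  0.028]] [[ 0.537 -0.417  0.028]
 [ 0.543 -0.25   0.028]
 [ 0.667 -0.251  0.028]
 [ 0.668 -0.417  0.028]] [ 0.6018211  -0.33482054  0.028     ] [ 0.60367323 -0.33357945  0.028     ]
time_s: 0.77
position: [0.3628, -0.3474, 0.3982]
ee_rot: [0.12, -0.123, 0.699, -0.694]
contact_force: [0.4, -1.2, -0.4]
finger_gap: -0.0002
t 0.77 tip [ 0.362  -0.3462  0.2252] ydir [-0.005   0.0074 -1.    ] gap -0.0002 F [ 0.39 -1.2  -0.35] vel 0.7901
to go units [-6.887  0.874 -5.542] turn units to vertical [ 0.072 -0.     0.018]
```

```bash
python3 -m pendant '[[0,0,0,-0.9,0,-0.7,0],[0,0,0,-0.9,0,-0.7,0],[0,0,0,-0.9,0,-0.7,0],[0,0,0,-0.9,0,-0.7,0],[0,0,0,-0.9,0,-0.7,0],[0,0,0,-0.9,0,-0.7,0],[0,0,0,-0.5,0,-0.5,0],[0,0,0,0,0,0,0]]'
python3 -c "
from look import *
togo([.4998,-.1195,.09])"
```

```text
time_s: 1.43
position: [0.4863, -0.1383, 0.3966]
ee_rot: [0.122, -0.125, 0.701, -0.692]
contact_force: [-0.1, -0.1, -0.8]
finger_gap: 0.0
t 1.43 tip [ 0.4851 -0.1363  0.2236] ydir [-0.0069  0.0118 -0.9999] gap 0.0 F [-0.11 -0.14 -0.79] vel 0.0261
to go units [-0.664  4.456 -0.298] turn units to vertical [ 0.112 -0.     0.021]
```

```bash
python3 -m pendant '[[0.1,0,0,-0.3,0.4,-0.15,0],[0,0,0,-0.3,0.7,-0.15,0],[0,0,0,0,0.7,0,0],[0,0,0,0,0.7,0,0],[0,0,0,0,0.7,0,0],[0,0,0,0,0.6,0,0],[0,0,0,0,0.3,0,0],[0,0,0,0,0,0,0]]'
python3 -c "
from look import *
togo([.4998,-.1195,.062])"
```

```text
time_s: 2.1
position: [0.4994, -0.1238, 0.2684]
ee_rot: [-0.124, 0.126, -0.695, 0.697]
contact_force: [0.0, 0.3, -0.0]
finger_gap: -0.0002
t 2.1 tip [ 0.4988 -0.1243  0.0954] ydir [-0.0031 -0.0025 -1.    ] gap -0.0002 F [ 0.    0.27 -0.01] vel 0.0132
to go units [-0.09   1.111 -0.139] turn units to vertical [-0.01  -0.     0.031]
```

```bash
python3 -m pendant '[[0,0,0,-0.1,0.2,-0.15,0],[0,0,0,0,0.2,0,0],[0,0,0,0,0.2,0,0],[0,0,0,0,0.1,0,0],[0,0,0,0,0,0,0],[0,0,0,0,0,0,0],[0,0,0,0,0,0,0],[0,0,0,0,0,0,0]]'
python3 -c "
from look import *
togo([.4998,-.1195,.062])
o=shot('b')
cv2.imwrite('pics/b_c.png',cv2.resize(cv2.imread('pics/b_scene.png')[150:270,160:300],None,fx=5,fy=5))"
```

```text
time_s: 2.77
position: [0.5021, -0.1197, 0.2493]
ee_rot: [-0.125, 0.124, -0.694, 0.698]
contact_force: [0.2, 0.2, -0.1]
finger_gap: -0.0001
t 2.77 tip [ 0.5025 -0.1206  0.0763] ydir [ 0.0021 -0.0049 -1.    ] gap -0.0001 F [ 0.22  0.22 -0.1 ] vel 0.0042
to go units [ 0.072  0.477 -0.067] turn units to vertical [-0.045 -0.    -0.002]
```

View pics/b_c.png

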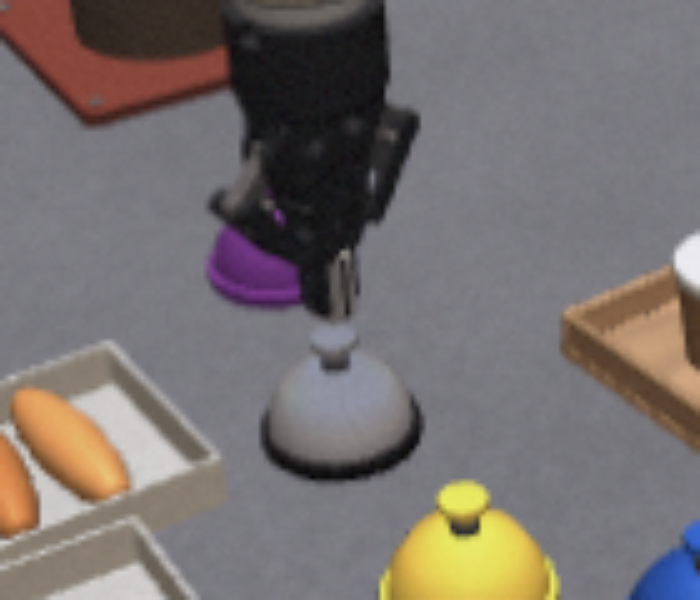

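The closed fingertips (crop ≈(340,315)) stand right above the plunger (335,335). I'll press in small steps.

```bash
python3 -m pendant '[[0,0,0,0.05,0.1,-0.05,0],[0,0,0,0,0.1,0,0],[0,0,0,0,0.1,0,0],[0,0,0,0,0.1,0,0],[0,0,0,0,0.05,0,0],[0,0,0,0,0.05,0,0],[0,0,0,0,0.05,0,0],[0,0,0,0,0,0,0]]'
python3 -c "
from look import *
togo([.4998,-.1195,.062])"
```

```text
time_s: 3.53
position: [0.5004, -0.119, 0.2319]
ee_rot: [-0.125, 0.124, -0.694, 0.698]
contact_force: [-1.4, 0.4, 4.0]
finger_gap: -0.0
t 3.53 tip [ 0.5009 -0.1199  0.0589] ydir [ 0.0033 -0.0054 -1.    ] gap -0.0 F [-1.4   0.43  3.97] vel 0.0109
to go units [ 0.03  -0.103 -0.026] turn units to vertical [-0.052 -0.    -0.01 ]
```

```bash
python3 -m pendant '[[0,0,0,0,0.05,0,0],[0,0,0,0,0.05,0,0],[0,0,0,0,0.05,0,0],[0,0,0,0,0,0,0],[0,0,0,0,0,0,0],[0,0,0,0,0,0,0],[0,0,0,0,0,0,0],[0,0,0,0,0,0,0]]'
python3 -c "
from look import *
togo([.4998,-.1195,.062])
o=shot('c')
cv2.imwrite('pics/c_c.png',cv2.resize(cv2.imread('pics/c_scene.png')[195:255,190:260],None,fx=8,fy=8,interpolation=2))"
```

```text
time_s: 4.2
position: [0.5008, -0.119, 0.2316]
ee_rot: [-0.125, 0.125, -0.694, 0.698]
contact_force: [-1.9, 1.1, 3.5]
finger_gap: 0.0
t 4.2 tip [ 0.501  -0.12    0.0586] ydir [ 0.0016 -0.0053 -1.    ] gap 0.0 F [-1.87  1.1   3.48] vel 0.0013
to go units [ 0.033 -0.112 -0.028] turn units to vertical [-0.046 -0.     0.002]
```

View pics/c_c.png

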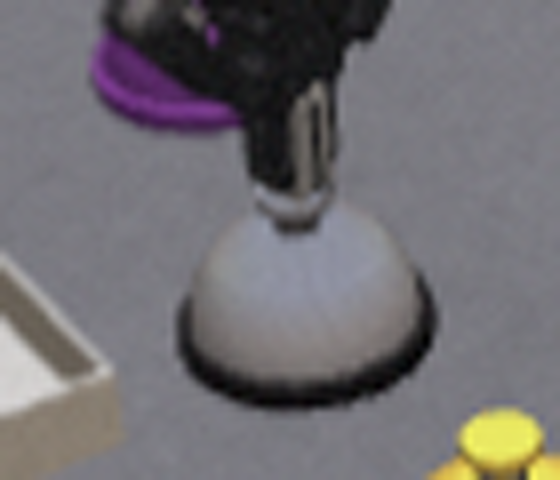

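The plunger is visibly down, but the force reading is noisy. I'll push a bit harder to be sure.

```bash
python3 -m pendant '[[0,0,0,0,0.12,0,0],[0,0,0,0,0.12,0,0],[0,0,0,0,0.12,0,0],[0,0,0,0,0.12,0,0],[0,0,0,0,0.12,0,0],[0,0,0,0,0.12,0,0],[0,0,0,0,0.12,0,0],[0,0,0,0,0.12,0,0]]'
python3 -c "
from look import *
togo([.4998,-.1195,.062])"
```

```text
time_s: 4.97
position: [0.5033, -0.1195, 0.2298]
ee_rot: [-0.123, 0.129, -0.695, 0.697]
contact_force: [-16.7, 6.4, 36.4]
finger_gap: -0.0001
t 4.97 tip [ 0.5017 -0.1202  0.0568] ydir [-0.009  -0.0041 -1.    ] gap -0.0001 F [-16.72   6.39  36.4 ] vel 0.0181
to go units [ 0.053 -0.174 -0.044] turn units to vertical [-0.006  0.     0.083]
```

It bottomed out at tip z 0.0568, so it rang. Lifting now.

```bash
python3 -m pendant '[[0,0,0.05,0,-0.2,0,0],[0,0,0,0,-0.5,0,0],[0,0,0,0,-0.8,0,0],[0,0,0,0,-0.9,0,0],[0,0,0,0,-0.9,0,0],[0,0,0,0,-0.9,0,0],[0,0,0,0,-0.9,0,0],[0,0,0,0,-0.3,0,0]]'
python3 -c "
from look import *
togo([.5424,.318,.22])
o=shot('d')
cv2.imwrite('pics/d_c.png',cv2.resize(cv2.imread('pics/d_scene.png')[180:280,180:300],None,fx=5,fy=5,interpolation=2))"
```

```text
time_s: 5.63
position: [0.5027, -0.1188, 0.3932]
ee_rot: [0.123, -0.129, 0.696, -0.695]
contact_force: [0.5, -1.1, 1.1]
finger_gap: -0.0001
t 5.63 tip [ 0.501  -0.1188  0.2202] ydir [-9.4e-03  3.0e-04 -1.0e+00] gap -0.0001 F [ 0.51 -1.1   1.13] vel 0.1733
to go units [-6.3960e+00 -1.0000e-03 -1.3151e+01] turn units to vertical [0.03  0.    0.072]
```

View pics/d_c.png

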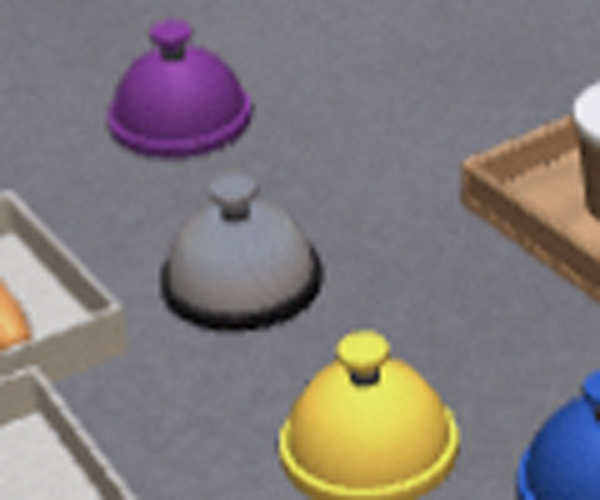

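The bell is upright at (227,218), hasn't visibly moved, and its plunger is back up. Next is the tub.

```bash
python3 -m pendant '[[0,0,0.07,-0.43,0,-0.88,0],[0,0,0,-0.43,0,-0.88,0],[0,0,0,-0.43,0,-0.88,0],[0,0,0,-0.43,0,-0.88,0],[0,0,0,-0.43,0,-0.88,0],[0,0,0,-0.43,0,-0.88,0],[0,0,0,-0.43,0,-0.88,0],[0,0,0,-0.43,0,-0.88,0]]'
python3 -c "
from look import *
togo([.5424,.318,.22])"
```

```text
time_s: 6.4
position: [0.5226, 0.119, 0.371]
ee_rot: [0.113, -0.13, 0.699, -0.694]
contact_force: [1.6, 0.1, 0.4]
finger_gap: 0.0002
t 6.4 tip [0.5182 0.1196 0.1981] ydir [-0.0252  0.0036 -0.9997] gap 0.0002 F [1.56 0.08 0.38] vel 0.6892
to go units [-2.987 -0.726 -5.957] turn units to vertical [0.1   0.    0.187]
```

```bash
python3 -m pendant '[[0.1,0,0.18,-0.45,-0.2,-0.88,0],[0,0,0,-0.45,-0.2,-0.88,0],[0,0,0,-0.45,-0.2,-0.88,0],[0,0,0,-0.45,-0.1,-0.88,0],[0,0,0,-0.45,-0.1,-0.88,0],[0,0,0,-0.4,0,-0.8,0],[0,0,0,-0.2,0,-0.4,0],[0,0,0,0,0,0,0]]'
python3 -c "
from look import *
togo([.5424,.318,.096])"
```

```text
time_s: 7.07
position: [0.5408, 0.3195, 0.3687]
ee_rot: [-0.113, 0.134, -0.695, 0.697]
contact_force: [-0.6, -0.2, 0.7]
finger_gap: 0.0002
t 7.07 tip [0.5356 0.3182 0.1958] ydir [-0.0299 -0.0076 -0.9995] gap 0.0002 F [-0.61 -0.2   0.68] vel 0.0315
to go units [-0.313  3.318  0.094] turn units to vertical [0.026 0.    0.256]
```

```bash
python3 -m pendant '[[0,0,0.15,0,0.3,0,0],[0,0,0.1,-0.1,0.6,0.05,0],[0,0,0,0,0.6,0,0],[0,0,0,0,0.6,0,0],[0,0,0,0,0.4,0,0],[0,0,0,0,0.2,0,0],[0,0,0,0,0,0,0],[0,0,0,0,0,0,0]]'
python3 -c "
from look import *
togo([.5424,.318,.096])"
```

```text
time_s: 7.73
position: [0.541, 0.3117, 0.2725]
ee_rot: [-0.118, 0.129, -0.695, 0.698]
contact_force: [-0.1, 0.2, 1.3]
finger_gap: -0.0002
t 7.73 tip [0.5384 0.3105 0.0995] ydir [-0.0148 -0.0069 -0.9999] gap -0.0002 F [-0.09  0.18  1.3 ] vel 0.0145
to go units [-0.213  0.114 -0.191] turn units to vertical [-0.011  0.     0.136]
```

```bash
python3 -m pendant '[[0,0,0.12,-0.15,0.05,-0.2,0],[0,0,0,-0.1,0.1,0,0],[0,0,0,0,0,0,0],[0,0,0,0,0,0,0],[0,0,0,0,0,0,0],[0,0,0,0,0,0,0],[0,0,0,0,0,0,0],[0,0,0,0,0,0,0]]'
python3 -c "
from look import *
togo([.5424,.318,.096])
o=shot('e')
cv2.imwrite('pics/e_c.png',np.hstack([cv2.resize(cv2.imread('pics/e_scene.png')[110:230,320:400],None,fx=5,fy=5,interpolation=2),cv2.resize(cv2.imread('pics/e_top.png')[140:260,90:170],None,fx=5,fy=5,interpolation=2)]))"
```

```text
time_s: 8.4
position: [0.5484, 0.3214, 0.2727]
ee_rot: [0.126, -0.12, 0.696, -0.696]
contact_force: [0.3, 0.4, -0.2]
finger_gap: 0.0
t 8.4 tip [0.5498 0.3217 0.0997] ydir [ 0.0079  0.0017 -1.    ] gap 0.0 F [ 0.33  0.36 -0.17] vel 0.0052
to go units [0.275 0.122 0.031] turn units to vertical [-0.009  0.    -0.067]
```

View pics/e_c.png

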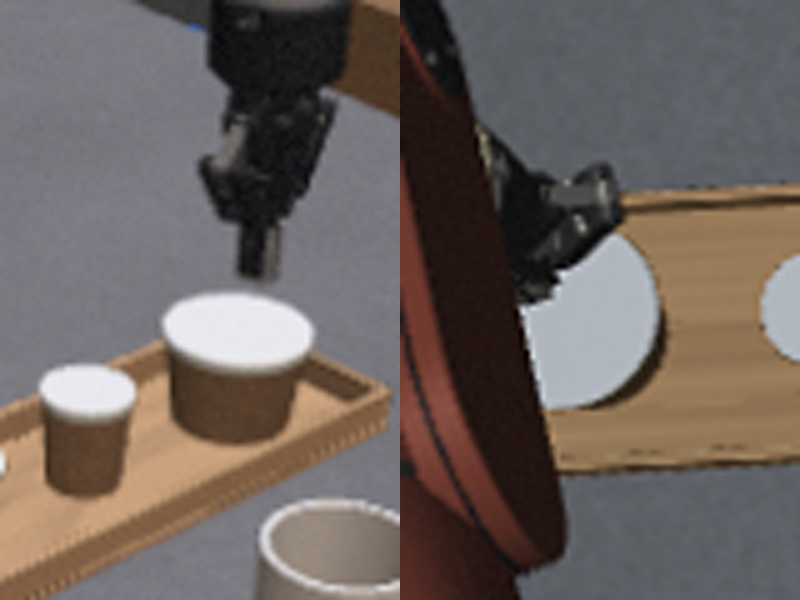

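```bash
python3 -m pendant '[[0,0,-0.06,0.2,0.1,0,0],[0,0,0,0.05,0.1,0,0],[0,0,0,0,0,0,0],[0,0,0,0,0,0,0],[0,0,0,0,0,0,0],[0,0,0,0,0,0,0],[0,0,0,0,0,0,0],[0,0,0,0,0,0,0]]'
python3 -c "
from look import *
togo([.5424,.318,.096])
f=ld('e','scene')
for p in([.5498,.3217,.0997],[.5424,.318,.066]): print(cv2.projectPoints(np.array([p]),cv2.Rodrigues(f['R'])[0],f['t'],f['camera_matrix'],f['distortion'])[0])"
```

```text
time_s: 9.17
position: [0.5402, 0.3182, 0.2654]
ee_rot: [-0.123, 0.124, -0.696, 0.697]
contact_force: [-0.3, -0.3, 0.3]
finger_gap: -0.0
t 9.17 tip [0.54   0.318  0.0924] ydir [-9.0e-04 -1.5e-03 -1.0e+00] gap -0.0 F [-0.26 -0.28  0.33] vel 0.0023
to go units [-0.075 -0.12   0.026] turn units to vertical [-0.01   0.     0.011]
[[[370.705261  165.6134846]]]
[[[367.00187673 175.33225264]]]
```

```bash
python3 -m pendant '[[0,0,0,-0.07,-0.12,0.02,0],[0,0,0,0,0,0,0],[0,0,0,0,0,0,0],[0,0,0,0,0,0,0],[0,0,0,0,0,0,0],[0,0,0,0,0,0,0],[0,0,0,0,0,0,0],[0,0,0,0,0,0,0]]'
python3 -c "
from look import *
togo([.5424,.318,.096])"
```

```text
time_s: 9.83
position: [0.543, 0.3185, 0.2699]
ee_rot: [-0.123, 0.123, -0.696, 0.697]
contact_force: [0.4, -0.9, -0.7]
finger_gap: 0.0001
t 9.83 tip [0.543  0.3183 0.0969] ydir [ 1.0e-04 -1.1e-03 -1.0e+00] gap 0.0001 F [ 0.43 -0.91 -0.73] vel 0.001
to go units [0.023 0.03  0.004] turn units to vertical [-0.009 -0.     0.002]
```

Within 1 mm. Holding for more than 2 s (zero rows re-anchor on the measured pose, so I'll watch for drift).

```bash
for i in 1 2; do python3 -m pendant '[[0,0,0,0,0,0,0],[0,0,0,0,0,0,0],[0,0,0,0,0,0,0],[0,0,0,0,0,0,0],[0,0,0,0,0,0,0],[0,0,0,0,0,0,0],[0,0,0,0,0,0,0],[0,0,0,0,0,0,0]]'; done
python3 -c "
from look import *
togo([.5424,.318,.096])"
```

```text
time_s: 10.5
position: [0.5428, 0.3185, 0.2697]
ee_rot: [-0.123, 0.123, -0.696, 0.697]
contact_force: [0.5, -0.6, -0.0]
finger_gap: 0.0
time_s: 11.17
position: [0.5428, 0.3185, 0.2697]
ee_rot: [-0.123, 0.123, -0.696, 0.697]
contact_force: [0.1, -0.7, 0.2]
finger_gap: 0.0003
t 11.17 tip [0.5428 0.3183 0.0967] ydir [-3.0e-04 -1.3e-03 -1.0e+00] gap 0.0003 F [ 0.15 -0.68  0.24] vel 0.0016
to go units [0.015 0.023 0.005] turn units to vertical [-0.009  0.     0.006]
```

```bash
for i in 1 2; do python3 -m pendant '[[0,0,0,0,0,0,0],[0,0,0,0,0,0,0],[0,0,0,0,0,0,0],[0,0,0,0,0,0,0],[0,0,0,0,0,0,0],[0,0,0,0,0,0,0],[0,0,0,0,0,0,0],[0,0,0,0,0,0,0]]'; done
python3 -c "
from look import *
togo([.5424,.318,.096])"
```

```text
time_s: 11.83
position: [0.5429, 0.3185, 0.2697]
ee_rot: [-0.123, 0.123, -0.696, 0.697]
contact_force: [-0.1, -0.4, -0.9]
finger_gap: -0.0002
time_s: 12.5
position: [0.5428, 0.3185, 0.2697]
ee_rot: [-0.123, 0.123, -0.696, 0.697]
contact_force: [0.7, -1.2, 0.1]
finger_gap: 0.0
t 12.5 tip [0.5428 0.3183 0.0967] ydir [-3.0e-04 -1.3e-03 -1.0e+00] gap 0.0 F [ 0.7  -1.21  0.07] vel 0.0025
to go units [0.016 0.023 0.005] turn units to vertical [-0.009  0.     0.006]
```

Held from about 9.2 s to 12.5 s. Going up, then across to the tray.

```bash
python3 -m pendant '[[0,0,0,0,-0.4,0,0],[0,0,0,0,-0.8,0,0],[0,0,0,0,-0.9,0,0],[0,0,0,0,-0.9,0,0],[0,0,0,0,-0.9,0,0],[0,0,0,0,-0.8,0,0],[0,0,0,0,-0.3,0,0],[0,0,0,0,0,0,0]]'
python3 -c "
from look import *
togo([.6027,-.334,.22])"
```

```text
time_s: 13.17
position: [0.5419, 0.3183, 0.4297]
ee_rot: [-0.122, 0.124, -0.696, 0.697]
contact_force: [0.3, 0.0, -0.2]
finger_gap: 0.0002
t 13.17 tip [0.5414 0.3179 0.2567] ydir [-0.0029 -0.0024 -1.    ] gap 0.0002 F [ 0.3   0.04 -0.17] vel 0.0219
to go units [ 5.529  1.268 21.112] turn units to vertical [-0.01  -0.     0.029]
```

```bash
python3 -m pendant '[[0,0,0,0.25,0,0.95,0],[0,0,0,0.25,0,0.95,0],[0,0,0,0.25,0,0.95,0],[0,0,0,0.25,0,0.95,0],[0,0,0,0.25,0,0.95,0],[0,0,0,0.25,0,0.95,0],[0,0,0,0.25,0,0.95,0],[0,0,0,0.25,0,0.95,0]]'
python3 -c "
from look import *
togo([.6027,-.334,.22])"
```

```text
time_s: 13.83
position: [0.5617, 0.0804, 0.4213]
ee_rot: [0.123, -0.131, 0.696, -0.695]
contact_force: [0.2, -0.1, 0.5]
finger_gap: -0.0001
t 13.83 tip [0.5597 0.0804 0.2483] ydir [-1.130e-02 -3.000e-04 -9.999e-01] gap -0.0001 F [ 0.19 -0.06  0.51] vel 0.6553
to go units [ 3.531  0.932 13.431] turn units to vertical [ 0.031 -0.     0.089]
```

```bash
python3 -m pendant '[[0,0,0.08,0.25,0,0.95,0],[0,0,0,0.25,0,0.95,0],[0,0,0,0.25,0,0.95,0],[0,0,0,0.25,0,0.95,0],[0,0,0,0.25,0,0.95,0],[0,0,0,0.25,0,0.95,0],[0,0,0,0.25,0,0.95,0],[0,0,0,0.25,0,0.95,0]]'
python3 -c "
from look import *
togo([.6027,-.334,.22])"
```

```text
time_s: 14.5
position: [0.5823, -0.1655, 0.4065]
ee_rot: [0.121, -0.133, 0.699, -0.692]
contact_force: [0.5, 0.5, 0.1]
finger_gap: 0.0001
t 14.5 tip [ 0.579  -0.1641  0.2335] ydir [-0.019   0.0077 -0.9998] gap 0.0001 F [0.5  0.47 0.12] vel 0.5501
to go units [1.256 0.391 5.582] turn units to vertical [ 0.116 -0.     0.125]
```

```bash
python3 -m pendant '[[0.1,0,0.1,0.2,0,0.9,0],[0,0,0,0.2,0,0.9,0],[0,0,0,0.2,0,0.9,0],[0,0,0,0.2,0,0.9,0],[0,0,0,0.2,0,0.9,0],[0,0,0,0.1,0,0.5,0],[0,0,0,0,0,0,0],[0,0,0,0,0,0,0]]'
python3 -c "
from look import *
togo([.6027,-.334,.058])"
```

```text
time_s: 15.17
position: [0.6004, -0.3308, 0.3892]
ee_rot: [0.118, -0.131, 0.701, -0.692]
contact_force: [0.1, 0.2, 0.2]
finger_gap: 0.0003
t 15.17 tip [ 0.597  -0.3292  0.2162] ydir [-0.02    0.0095 -0.9998] gap 0.0003 F [0.12 0.19 0.19] vel 0.029
to go units [-0.205  5.268  0.301] turn units to vertical [0.132 0.    0.129]
```

```bash
python3 -m pendant '[[0.12,0,0.12,0,0.4,0,0],[0,0,0,-0.1,0.8,0.1,0],[0,0,0,0,0.9,0,0],[0,0,0,0,0.9,0,0],[0,0,0,0,0.8,0,0],[0,0,0,0,0.4,0,0],[0,0,0,0,0,0,0],[0,0,0,0,0,0,0]]'
python3 -c "
from look import *
togo([.6027,-.334,.058])"
```

```text
time_s: 15.83
position: [0.6035, -0.3222, 0.2555]
ee_rot: [0.125, -0.128, 0.698, -0.693]
contact_force: [0.4, -0.4, 0.7]
finger_gap: 0.0005
t 15.83 tip [ 0.6027 -0.3211  0.0825] ydir [-0.0043  0.006  -1.    ] gap 0.0005 F [ 0.38 -0.39  0.69] vel 0.0232
to go units [0.15  0.813 0.407] turn units to vertical [0.06  0.    0.016]
```

```bash
python3 -m pendant '[[0.05,0,0,0.15,0.3,0.4,0],[0,0,0,0,0.4,0,0],[0,0,0,0,0.15,0,0],[0,0,0,0,0,0,0],[0,0,0,0,0,0,0],[0,0,0,0,0,0,0],[0,0,0,0,0,0,0],[0,0,0,0,0,0,0]]'
python3 -c "
from look import *
togo([.6027,-.334,.058])"
```

```text
time_s: 16.5
position: [0.6057, -0.3374, 0.2345]
ee_rot: [-0.128, 0.125, -0.693, 0.698]
contact_force: [1.0, -0.8, -0.2]
finger_gap: -0.0003
t 16.5 tip [ 0.6068 -0.3384  0.0615] ydir [ 0.0063 -0.006  -1.    ] gap -0.0003 F [ 1.04 -0.83 -0.18] vel 0.0067
to go units [ 0.075  0.115 -0.186] turn units to vertical [-0.065  0.    -0.032]
```

```bash
python3 -m pendant '[[-0.03,0,-0.03,0.06,0.12,-0.14,0],[0,0,0,0,0,0,0],[0,0,0,0,0,0,0],[0,0,0,0,0,0,0],[0,0,0,0,0,0,0],[0,0,0,0,0,0,0],[0,0,0,0,0,0,0],[0,0,0,0,0,0,0]]'
python3 -c "
from look import *
togo([.6027,-.334,.058])
o=shot('f')
cv2.imwrite('pics/f_c.png',cv2.resize(cv2.imread('pics/f_scene.png')[200:320,90:250],None,fx=5,fy=5,interpolation=2))"
```

```text
time_s: 17.17
position: [0.6025, -0.3336, 0.2318]
ee_rot: [-0.127, 0.126, -0.694, 0.697]
contact_force: [-1.1, 0.0, -0.3]
finger_gap: -0.0005
t 17.17 tip [ 0.603  -0.3344  0.0588] ydir [ 0.0027 -0.0046 -1.    ] gap -0.0005 F [-1.07  0.03 -0.26] vel 0.0012
to go units [ 0.004  0.027 -0.017] turn units to vertical [-0.044  0.    -0.007]
```

View pics/f_c.png

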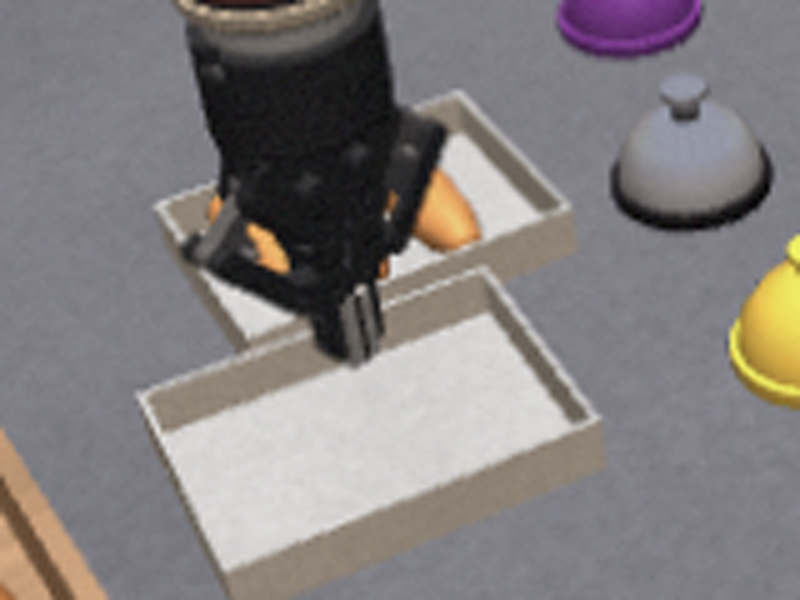

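The fingertips (crop (357,365)) are above the open empty tray, about 1 mm off target. Holding.

```bash
for i in 1 2 3 4; do python3 -m pendant '[[0,0,0,0,0,0,0],[0,0,0,0,0,0,0],[0,0,0,0,0,0,0],[0,0,0,0,0,0,0],[0,0,0,0,0,0,0],[0,0,0,0,0,0,0],[0,0,0,0,0,0,0],[0,0,0,0,0,0,0]]' | head -2; done
python3 -c "
from look import *
togo([.6027,-.334,.058])
f=ld('f','scene')
print(cv2.projectPoints(np.array([[.603,-.3344,.0588]]),cv2.Rodrigues(f['R'])[0],f['t'],f['camera_matrix'],f['distortion'])[0])"
```

```text
time_s: 17.93
position: [0.6025, -0.3337, 0.2318]
time_s: 18.6
position: [0.6026, -0.3337, 0.2318]
time_s: 19.27
position: [0.6025, -0.3337, 0.2317]
time_s: 19.93
position: [0.6025, -0.3337, 0.2318]
t 19.93 tip [ 0.603  -0.3345  0.0588] ydir [ 0.0026 -0.0046 -1.    ] gap -0.0 F [0.48 0.32 0.09] vel 0.0011
to go units [ 0.004  0.025 -0.018] turn units to vertical [-0.043 -0.    -0.007]
[[[160.10314855 270.77958383]]]
```

Held from about 16.6 s to 19.9 s, and the predicted tip pixel (160,271) matches the picture (161,273). Lifting straight up, then the final look.

```bash
python3 -m pendant '[[0,0,0,0,-0.4,0,0],[0,0,0,0,-0.8,0,0],[0,0,0,0,-0.9,0,0],[0,0,0,0,-0.9,0,0],[0,0,0,0,-0.9,0,0],[0,0,0,0,-0.8,0,0],[0,0,0,0,-0.3,0,0],[0,0,0,0,0,0,0]]'
python3 - <<'E'
from look import *
o=shot('g'); togo([.6,-.33,.2])
d=np.abs(o['scene']['image'].astype(int)-ld('a','scene')['image']).max(2).astype(np.uint8)
print("scene diff>40 boxes:")
for c in cv2.findContours(((d>40)*255).astype(np.uint8),0,2)[0]:
    if cv2.contourArea(c)>15: print(cv2.boundingRect(c))
f=o['scene'];
cv2.imwrite('pics/g_bell.png',np.hstack([cv2.resize(cv2.imread(f'pics/{k}_scene.png')[205:255,203:253],(400,400),interpolation=2) for k in 'ag']))
E
```

```text
time_s: 20.6
position: [0.6013, -0.3324, 0.3914]
ee_rot: [-0.126, 0.127, -0.695, 0.697]
contact_force: [0.2, -0.6, 0.1]
finger_gap: -0.0003
t 20.7 tip [ 0.6006 -0.3323  0.2155] ydir [-2.5e-03 -9.0e-04 -1.0e+00] gap 0.0001 F [ 0.21 -0.14 -0.36] vel 0.0393
to go units [-0.01   0.518 -0.079] turn units to vertical [ 0.    -0.     0.022]
scene diff>40 boxes:
(0, 111, 22, 45)
(106, 105, 63, 105)
(198, 88, 44, 16)
(217, 65, 8, 10)
(161, 58, 5, 12)
(179, 56, 9, 9)
(179, 14, 11, 15)
(0, 6, 7, 29)
(225, 0, 29, 90)
(185, 0, 39, 72)
(122, 0, 16, 4)
(70, 0, 96, 114)
(43, 0, 28, 15)
```

View pics/g_scene.png

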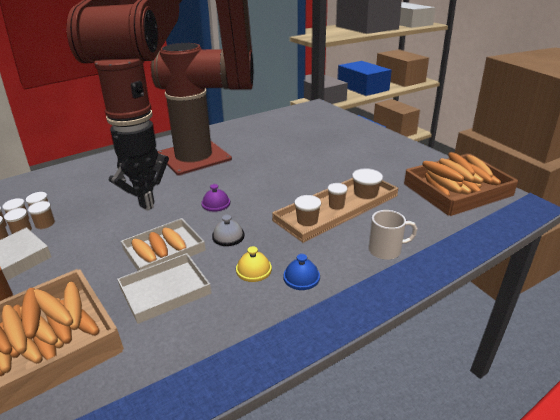

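View pics/g_bell.png

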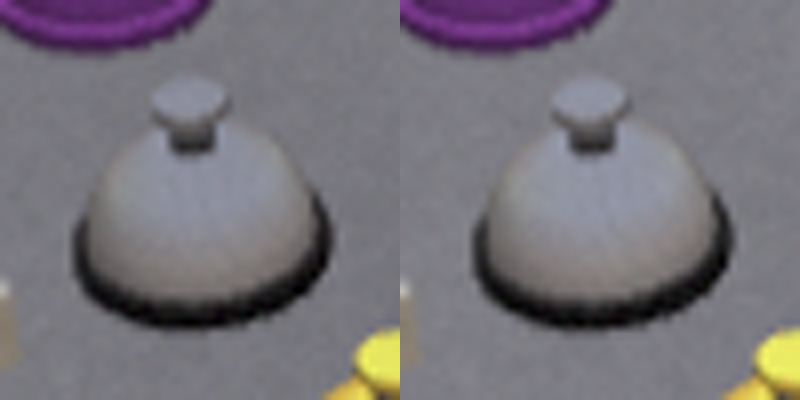

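The bell looks the same before and after, with its plunger up. Everything else stands where it was, and only the arm differs between the pictures. Handing in.

```bash
python3 -c "
from station import manip
print(manip.hand_in())"
```

```text
the job is handed in; nothing more can be done
None
```

I rang the steel bell, pointed at the widest tub and then at the empty tray, and handed the job in at about 20.7 s.

- **Bell:** The plunger went fully down. The fingertips reached z 0.0568 m with about 36 N straight down on the last, firmer push. The earlier gentle press had left the depth uncertain, at 3.5–4 N. That last push also put about 17 N of sideways force on the bell, but before-and-after pictures show it unmoved with the plunger back up.
- **Widest tub:** I held the fingertips about 3 cm above the middle of the lid for about 3 s, within 1 mm of the measured middle.
- **Empty tray:** I held about 3 cm above its middle for about 3 s, again within 1 mm of the measured middle.

The two camera views disagree by 1–2 mm in x, so I aimed at their average. In the final scene-camera picture only the arm differs from the start. The fingertips stayed about 0.2 m up or higher when passing over other things.

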